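# Close the two-part mould and hold it shut

## Robot

A 6-joint arm with a two-finger parallel gripper is mounted at the origin on a cart in front of the work surface, level with it; the furniture and walls round the work are solid. World frame = base frame: x ahead of the robot, y to its left, z up, the work surface at z = 0. Lengths are in mm, angles in rad, forces in N, time in s.
With the tool pointing down it reaches from about 325 to 875 mm from the base axis. Payload 4.4 kg.
Tool frame: the origin (TCP) lies on the centre line of the jaws, within the pads' length; the fingertips stand ahead of it and the grasp point (between the pads) lies 6 mm ahead of it (ctrl.tcp_to_tips is the z of the fingertips in the tool frame, in mm); z points along the fingers, y is the line along which they close (so a half turn about z gives the same grasp; the last joint's range is limited). The gripper opens to 85 mm and grips with 20 to 120 N. Pads are 22 mm wide; open, the fingers measure 114 mm over their backs; the gripper's body (76 mm by 85 mm) begins 54 mm behind the grasp point. The pads swing forward as they close: fully open they stand 13 mm farther back than shut.
Start: joints at [-1.292, 0.207, 1.542, -0, 1.393, -0.15], TCP at [239.585, -522.711, 217.982] pointing down, gripper open.
Joint ranges: [-2.73, 2.73], [-0.86, 2.22], [0.23, 2.46], [-1.11, 4.25], [0.08, 2.63], [-2.82, 2.82]. Speed limits (rad/s): [2.79, 2.79, 3.14, 3.14, 3.14, 3.14].

## Interface

Orientations are given as a 3x3 rotation matrix whose columns are the frame's x, y, z axes.
In Python, from plant import ctrl, sensors, optics gives the robot as it stands. Calls block until the motion is done:
- ctrl.move_ptp(position, orientation): joint-space move of the TCP to a pose.
- ctrl.move_l(position, rot=None, vel=150, threshold=None): straight line of the TCP; rot=None keeps the orientation; vel is the mean speed in mm/s. With threshold (N) it stops when the force on the tool has changed by that much, and returns True; else False.
- ctrl.set_joints(angles): joint-space move.
- ctrl.gripper_to(opening, force=None): finger opening in mm; force is the grip in N (None keeps the last); returns when the fingers have stopped.
- ctrl.hold(seconds).
- ctrl.solve_ik(position, orientation): joint angles nearest the present ones, or None.
- sensors.read_state(): the state.
- optics.grab_frame(name): name is "scene" or "top" or "wrist"; returns (picture, depth): 384x512x3 uint8, red, green, blue; 384x512 float32, mm along the optical axis (not along the pixel's ray), 0 where there is no reading.
- optics.camera_params(name): a dict with "mtx" (3x3 intrinsics, pixels), "R" (3x3) and "t" (3): a world point X has camera coordinates R X + t; the wrist camera has in their place "T_tool_cam" (4x4, takes a point from camera to tool coordinates, whose origin is the TCP and whose axes are the flange's). Camera axes: x right, y down, z forward; pixel columns grow to the right and rows downward; lengths in mm; the calibration is good to about 2 mm. A picture is of the moment at which its call begins: read the wrist's pose just before it. camera_params takes no time and is no camera call.
A pose or a line that the arm cannot do raises ctrl.MotionError and nothing moves.
- ctrl.finish_job(): hands the job in; it is judged then, once.
The state is a dict: "t": time; "q": joint angles; "qvel": joint speeds; "tau": joint torques, N m; "eef_pos": TCP position; "eef_rot": TCP orientation; "force": force on the tool from outside, world axes, zero at the start; "wrist_torque": the same for the moment, N m; "grip_width": finger opening in mm; "grasp_force": force on a finger pad.
Only numpy, scipy, OpenCV 4.12 (cv2) and the standard library are available. Lean on these libraries where they do the work, as an engineer would, in place of code of your own. Each camera call takes 0.05 s, during which the arm holds its last target. There are 200 camera calls.

## Task

Lift the wood slice off the lower half of the wooden mould and lay it flat on the table. Then pick up the upper half, fit it over the two dowels (either way round) and press it down against the ejector spring until the halves meet all round; finish while still holding the mould pressed shut, without letting go. Leave the jar, the tied bundle and the marker pen where they stand.

Things in the scene. Friction and masses are not known exactly. Their poses are not given: they have to be found in the camera images.
- lower_half: Lower mould half, fixed to the table: foot 76 x 164 x 8 mm, pale block 76 (x) x 130 (y) mm, flat mating face at z = 26 mm with a 57 mm round cavity in its middle. Two upright steel dowels at x = 0, y = +-50 mm: 12 mm thick, 23 mm tall above the face, the top 9 mm tapering to a 5 mm tip. Origin: centre of the underside, on the table; z up.
- ejector (a joint): Steel ejector disc, 40 mm wide, in the middle of the lower half; slides down on a spring. 0 = up, 8 mm proud of the face (start); 0.008 m = level with the face, mould shut; stop at 0.0095. The spring lifts with 5 N when up, 10 N when level: the upper half's weight does not close it, about 8 N more must keep pushing, else the halves part by 8 mm.
- upper_half: Upper mould half, loose, about 0.25 kg: pale plate 76 (x) x 130 (y) x 24 mm lying face down on the table, two 15 mm through holes at x = 0, y = +-50 mm. Grip rib on top, 24 mm wide (x), 66 mm long (y), z = 24 to 65 mm: pinch it across x. Origin: centre of the flat underside; z up. It is 26 mm above the lower half's origin when shut, 34 mm when resting on the raised ejector.
- slice: Oval branch slice 33 (x) x 62 (y) x 12 mm, 14 g, flat on the raised ejector between the dowels, underside 34 mm above the table, long side roughly along the row of dowels. Origin: centre of its underside; pinch it across x. The table from x = 0.66 to 0.72 m, y = -0.08 to 0.06 m, behind the mould halves, starts free: room to lay it down.
- jar: Bystander: clear jar, 71 mm across, 107 mm tall, on the table at the far right. Origin: centre of its underside.
- bundle: Bystander: four wood slices tied together, 51 x 76 x 51 mm, on the table at the left. Origin: centre of its underside.
- pen: Bystander: marker pen, 150 mm long (along y), 16 mm thick, lying near the front edge of the table. Origin: centre of its underside.

How it is judged (in metres and radians):
On the way, in this order (a step that is already met when the one before it is completed fails the run):
1. the slice is lifted off the mould in the fingers (height (world z) of slice above 0.055 m and contact force between the fingers and slice above 0.2 N), for 0.1 s.
2. the slice lies flat on the table, let go (height (world z) of slice between -0.01 and 0.006 m and angle between slice's own z axis and vertical below 0.15 rad and contact force between the fingers and slice below 0.1 N), for 0.2 s.
3. the upper half is lifted off the table (height (world z) of upper_half above 0.045 m and contact force between the fingers and upper_half above 0.5 N), for 0.1 s.
At the end, for the whole second after the job is handed in: Upper half on both dowels: centred within 4 mm, in line within 0.08 rad, level within 0.035 rad, at most 2 mm above the lower face, ejector down 6 mm or more, at rest, the robot still touching it with over 3 N. The slice lies flat on the table, not held (all of step 2 and z of upper_half in the frame of lower_half between 0.023 and 0.028 m and horizontal distance between upper_half and lower_half below 0.004 m and angle between the y axis of upper_half and the y axis of lower_half, either way round below 0.08 rad and angle between the z axis of upper_half and the z axis of lower_half, either way round below 0.035 rad and value of joint ejector above 0.006 m and linear speed of upper_half below 0.02 m/s and contact force between any of the fingers, the arm and upper_half above 3 N); the arm keeps its last pose, push and grip.
It fails at once if the jar is moved more than 30 mm (distance of jar from where it was at the start of the episode above 0.03 m).
It fails at once if the bundle is moved more than 30 mm (distance of bundle from where it was at the start of the episode above 0.03 m).
It fails at once if the pen is moved more than 30 mm (distance of pen from where it was at the start of the episode above 0.03 m).
It also fails if it takes over 58 s, if anything falls off the work surface, if the arm or the gripper's body presses on something with over 40 N, if the wrist force passes 120 N, or if a joint passes its speed limit or range.

## Working session

There is one attempt and no reset: what is moved stays moved. The work goes in short steps, each a Python script; the robot and the scene stay as the last script left them, time stands still between calls to the robot, and variables do not carry over. Pictures are saved under pics/ and viewed, at most 10 in all, crops included, and the job is handed in when it is done.

```bash
mkdir -p pics; ls
python3 - <<'E'
from plant import ctrl,sensors,optics
import cv2,numpy as np
for n in("top","scene"):
    p,d=optics.grab_frame(n); np.savez(f"pics/{n}.npz",p=p,d=d)
    cv2.imwrite(f"pics/{n}1.png",p[:,:,::-1])
    c=optics.camera_params(n); print(n,c["mtx"].round(1).tolist(),c["R"].round(3).tolist(),c["t"].round(1))
print(optics.camera_params("wrist")); print(ctrl.tcp_to_tips, sensors.read_state()["t"])
E
```

```text
pics
top [[369.9, 0.0, 254.4], [0.0, 369.9, 187.3], [0.0, 0.0, 1.0]] [[-0.19, -0.982, -0.004], [-0.959, 0.187, -0.211], [0.208, -0.037, -0.978]] [121.1 562.2 902.4]
scene [[496.7, 0.0, 260.6], [0.0, 496.7, 188.1], [0.0, 0.0, 1.0]] [[0.578, 0.816, 0.002], [0.609, -0.43, -0.666], [-0.543, 0.386, -0.746]] [-356.6 -283.2 1498.7]
{'mtx': array([[322.34494269,   0.        , 259.62850749],
       [  0.        , 322.34494269, 194.38668851],
       [  0.        ,   0.        ,   1.        ]]), 'T_tool_cam': array([[ 8.57398536e-04, -9.60069523e-01, -2.79760212e-01,
         7.15437747e+01],
       [ 9.99999610e-01,  7.64413975e-04,  4.41476798e-04,
         2.33425735e-01],
       [-2.09995803e-04, -2.79760481e-01,  9.60069804e-01,
        -1.55582207e+02],
       [ 0.00000000e+00,  0.00000000e+00,  0.00000000e+00,
         1.00000000e+00]])}
25.0 0.1
```

View pics/top1.png

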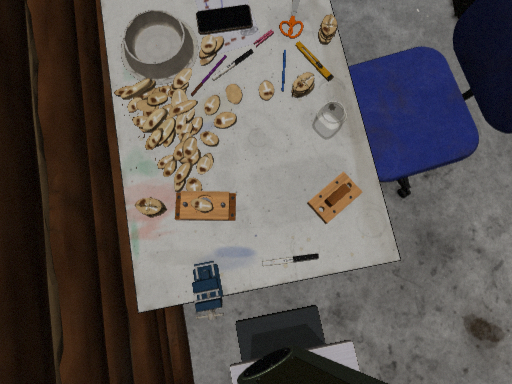

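```bash
cat > h.py <<'E'
from plant import ctrl,sensors,optics
import cv2,numpy as np
def R(a):
    "tool down, closing line (tool y) at angle a from world x"
    y=np.array([np.cos(a),np.sin(a),0]);z=np.array([0,0,-1.]);return np.column_stack([np.cross(y,z),y,z])
def pose(name,s=None):
    "camera to world: Rcw, origin"
    c=optics.camera_params(name)
    if name!="wrist": return c["mtx"],c["R"].T,-c["R"].T@c["t"]
    T=c["T_tool_cam"];E=np.array(s["eef_rot"]);return c["mtx"],E@T[:3,:3],E@T[:3,3]+np.array(s["eef_pos"])
def cloud(d,K,Rc,o):
    v,u=np.mgrid[:d.shape[0],:d.shape[1]]
    P=np.stack([(u-K[0,2])/K[0,0]*d,(v-K[1,2])/K[1,1]*d,d],-1)
    W=P@Rc.T+o; W[d<=0]=np.nan; return W
def onplane(u,v,z,K,Rc,o):
    r=Rc@np.linalg.inv(K)@np.array([u,v,1.]); return o+r*(z-o[2])/r[2]
E
python3 - <<'E'
from h import *
f=np.load("pics/top.npz");W=cloud(f["d"],*pose("top"))
for n,(u,v) in dict(lower=(205,206),upper=(335,197),jar=(330,120),bundle=(150,206),pen=(290,260)).items():
    print(n,W[v,u].round(),W[v-8,u-12].round())
print("free?",[W[v,u].round() for u,v in((205,190),(195,185),(230,175),(250,190))])
s=sensors.read_state();print(np.round(s["eef_rot"],2).tolist())
for x in((500,0),(480,-250)):
  for a in (0,np.pi):
    print(x,a,ctrl.solve_ik([x[0],x[1],250],R(a)))
E
```

```text
lower [554. 147.  45.] [585. 177.  26.]
upper [ 509. -186.   67.] [ 542. -170.   25.]
jar [ 738. -240.    8.] [ 736. -191.   89.]
bundle [580. 288.  50.] [620. 330.  -2.]
pen [376. -44.  16.] [402. -19.   1.]
free? [array([607., 145.,  -2.]), array([624., 169.,   9.]), array([637.,  70.,  -5.]), array([583.,  23.,  -0.])]
[[0.91, 0.42, -0.0], [0.42, -0.91, 0.0], [0.0, -0.0, -1.0]]
(500, 0) 0 [-1.73265634e-01  2.06687226e-02  1.68060701e+00 -4.44089210e-16
  1.44031692e+00 -1.73265634e-01]
(500, 0) 3.141592653589793 None
(480, -250) 0 [-6.40131252e-01  1.10796997e-01  1.58491002e+00 -4.44089210e-16
  1.44588564e+00 -6.40131252e-01]
(480, -250) 3.141592653589793 [-6.40131252e-01  1.10796997e-01  1.58491002e+00 -4.44089210e-16
  1.44588564e+00  2.50146140e+00]
```

View pics/scene1.png

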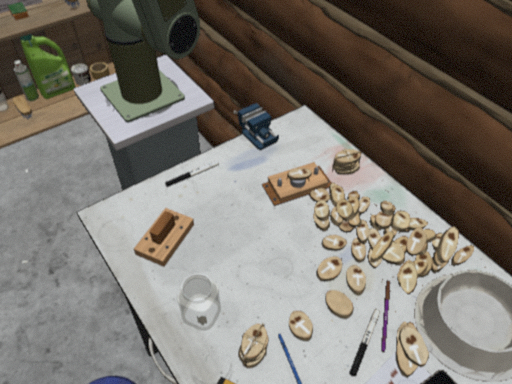

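```bash
python3 - <<'E'
from h import *
for n,p in dict(upper=(509,-150,200),lower=(554,180,200)).items():
    ctrl.move_ptp(list(p),R(0)); s=sensors.read_state(); im,d=optics.grab_frame("wrist")
    K,Rc,o=pose("wrist",s); np.savez(f"pics/w_{n}.npz",p=im,d=d,K=K,Rc=Rc,o=o)
    cv2.imwrite(f"pics/w_{n}.png",im[:,:,::-1]); W=cloud(d,K,Rc,o)
    m=(np.abs(W[...,2]-25)<5)&(np.hypot(W[...,0]-p[0],W[...,1]-p[1]+33)<110)
    m=cv2.morphologyEx(m.astype(np.uint8),cv2.MORPH_OPEN,np.ones((3,3)))
    c,l,st,_=cv2.connectedComponentsWithStats(m); k=1+st[1:,4].argmax()
    print(n,s["t"],cv2.minAreaRect(W[l==k][:,:2].astype(np.float32)),W[l==k][:,2].mean())
E
python3 -c "
import cv2,numpy as np
cv2.imwrite('pics/both.png',np.hstack([cv2.resize(cv2.imread(f'pics/w_{n}.png'),(400,300)) for n in('upper','lower')]))"
```

```text
upper 1.7833 ((517.7460327148438, -198.2572021484375), (76.20333862304688, 130.96263122558594), 29.42558479309082) 23.762699893004353
lower 3.0917 ((562.7197265625, 150.80189514160156), (130.6238555908203, 76.27527618408203), 78.16156005859375) 25.688062366388223
```

View pics/w_lower.png

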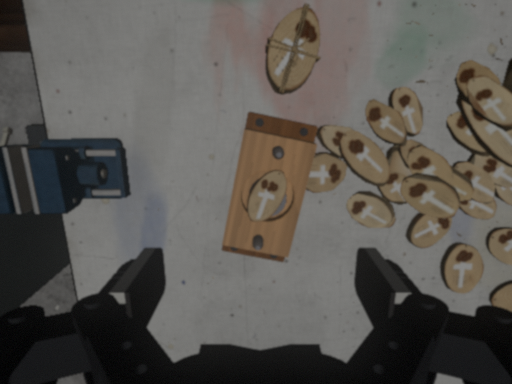

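View pics/w_upper.png

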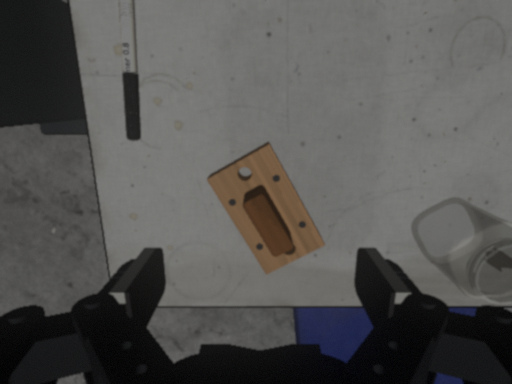

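Run:
```python
from h import *
f=np.load("pics/w_lower.npz");W=cloud(f["d"],f["K"],f["Rc"],f["o"])
m=(np.abs(W[...,2]-45.5)<5)&(np.hypot(W[...,0]-562.7,W[...,1]-150.8)<42)
m=cv2.morphologyEx(m.astype(np.uint8),cv2.MORPH_OPEN,np.ones((3,3)))
c,l,st,_=cv2.connectedComponentsWithStats(m); k=1+st[1:,4].argmax();P=W[l==k][:,:2].astype(np.float32)
r=cv2.minAreaRect(P);e=cv2.fitEllipse(cv2.convexHull(P));print(r,e,np.median(W[l==k][:,2]))
for a in np.radians([-20,-30,-40]): print(ctrl.solve_ik([563,150,60],R(a)),ctrl.solve_ik([690,-10,60],R(a)))
```

```text
((561.0225830078125, 156.40530395507812), (61.059303283691406, 31.68940544128418), 57.61400604248047) ((561.3042602539062, 156.75592041015625), (31.77678871154785, 59.47343063354492), 151.920166015625) 45.20668876285268
[ 1.11888811e-01  3.96467342e-01  1.65166713e+00 -4.44089210e-16
  1.09345818e+00  4.60954662e-01] [-1.39733313e-01  5.93147730e-01  1.35294784e+00 -4.44089210e-16
  1.19549709e+00  2.09332538e-01]
[ 1.11888811e-01  3.96467342e-01  1.65166713e+00 -4.44089210e-16
  1.09345818e+00  6.35487587e-01] [-1.39733313e-01  5.93147730e-01  1.35294784e+00 -4.44089210e-16
  1.19549709e+00  3.83865463e-01]
[ 1.11888811e-01  3.96467342e-01  1.65166713e+00 -4.44089210e-16
  1.09345818e+00  8.10020512e-01] [-1.39733313e-01  5.93147730e-01  1.35294784e+00 -4.44089210e-16
  1.19549709e+00  5.58398388e-01]
```

Run:
```python
from h import *
S=np.array([561.1,156.5]);r=R(np.radians(-30))
def st(n):
    s=sensors.read_state();print(n,round(s["t"],2),np.round(s["eef_pos"],1),np.round(s["force"],1),round(s["grip_width"],1),round(s["grasp_force"],1))
ctrl.gripper_to(62,20)
ctrl.move_ptp([*S,130],r); print(ctrl.move_l([*S,60],vel=60,threshold=8)); st("down")
ctrl.gripper_to(15,20); st("grip")
ctrl.move_l([*S,130],vel=60); ctrl.hold(.15); st("up")
im,d=optics.grab_frame("wrist");cv2.imwrite("pics/grip.png",im[:,:,::-1])
```

```text
False
down 5.36 [561.6 156.6  60.6] [-0.6  0.7 -0.3] 62.2 0.0
grip 5.87 [561.1 156.5  60. ] [-1.1 -0.5  0.2] 14.7 0.0
up 7.33 [560.7 156.4 129.4] [-1.  -0.3  0.6] 15.1 0.0
```

View pics/grip.png

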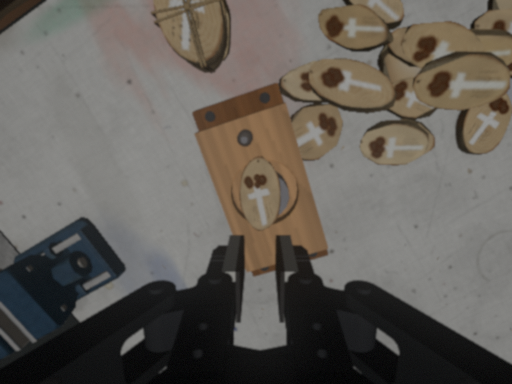

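Run:
```python
from h import *
s=sensors.read_state(); im,d=optics.grab_frame("wrist");K,Rc,o=pose("wrist",s);W=cloud(d,K,Rc,o)
print(s["eef_pos"],s["t"])
m=(np.abs(W[...,2]-45.5)<5)&(np.hypot(W[...,0]-562.7,W[...,1]-150.8)<42)
m=cv2.morphologyEx(m.astype(np.uint8),cv2.MORPH_OPEN,np.ones((3,3)))
c,l,st,_=cv2.connectedComponentsWithStats(m); k=1+st[1:,4].argmax();P=W[l==k][:,:2].astype(np.float32)
print(cv2.minAreaRect(P),np.median(W[l==k][:,2]))
E_=np.array(s["eef_rot"]);T=(W-np.array(s["eef_pos"]))@E_   # tool coords
for u in (236,240,276,284):
    print(u,[(v,T[v,u].round(1).tolist()) for v in (234,238,244,260,280)])
```

```text
[560.79686539 156.4648942  129.53018861] 7.3833
((560.992919921875, 156.82952880859375), (60.51182556152344, 31.29273223876953), 60.59984588623047) 45.19873992545209
236 [(234, [-40.3, -20.0, 104.0]), (238, [11.3, -10.2, -20.6]), (244, [11.4, -9.7, -27.1]), (260, [11.7, -8.6, -42.3]), (280, [8.0, -8.1, -50.7])]
240 [(234, [-40.6, -16.5, 104.9]), (238, [11.3, -8.4, -20.5]), (244, [11.1, -8.0, -26.6]), (260, [10.8, -7.2, -40.6]), (280, [4.5, -7.0, -45.0])]
276 [(234, [-40.6, 14.9, 104.8]), (238, [10.7, 8.1, -19.3]), (244, [8.6, 8.0, -21.1]), (260, [1.7, 8.0, -23.3]), (280, [-7.4, 8.0, -25.2])]
284 [(234, [-40.2, 21.8, 104.0]), (238, [11.2, 11.6, -20.3]), (244, [11.1, 11.2, -26.3]), (260, [11.0, 10.1, -41.0]), (280, [7.1, 9.6, -49.2])]
```

Run:
```python
from h import *
s=sensors.read_state();E_=np.array(s["eef_rot"]);p=np.array(s["eef_pos"])
for n in("scene","top"):
    im,d=optics.grab_frame(n);K,Rc,o=pose(n);W=cloud(d,K,Rc,o);T=(W-p)@E_
    m=(np.abs(T[...,0])<14)&(np.abs(T[...,1])<40)&(T[...,2]<75)&(T[...,2]>-80)
    z=np.sort(T[m][:,2]);print(n,m.sum(),z[-12:].round(1))
    q=Rc.T@(p-o);q=K@q/q[2];u,v=q[:2].astype(int);print(u,v)
    if n=="scene": cv2.imwrite("pics/s2.png",cv2.resize(cv2.circle(im[:,:,::-1].copy(),(u,v),1,(0,0,255),-1)[max(0,v-75):v+75,u-100:u+100],(800,600)))
```

```text
scene 141 [-19.7 -19.3 -19.  -18.6 -18.1 -17.6 -17.4 -16.7 -16.5 -15.9 -15.5 -14.6]
301 147
top 58 [-38.8 -37.  -36.1 -35.7 -34.1 -28.6 -28.6 -25.2 -24.9 -22.8 -19.5 -13.8]
196 198
```

View pics/s2.png

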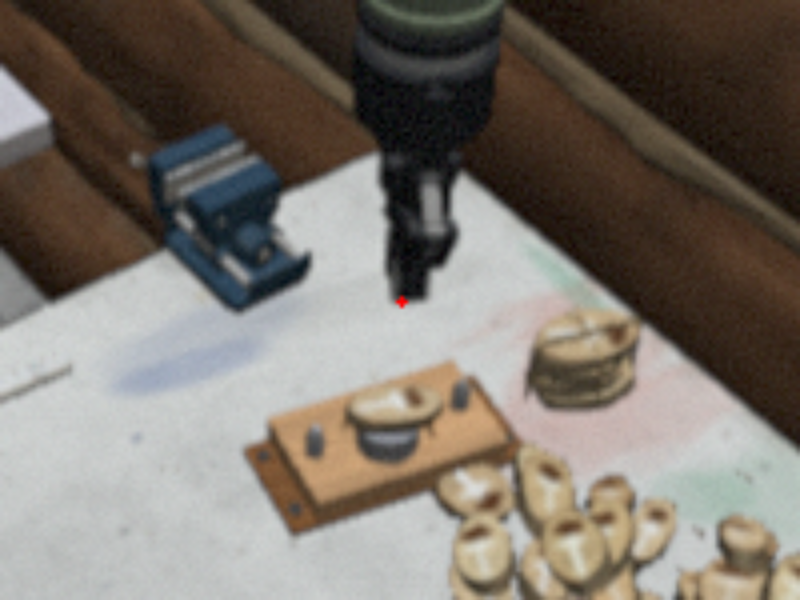

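The pictures show the slice untouched and the fingertips ending about 18 mm short of the reported TCP (wrist and scene cameras agree). So the real tool is about 43 mm shorter than stated, and I'll correct heights by that.

```bash
cat >> h.py <<'E'
def st(n):
    s=sensors.read_state();print(n,round(s["t"],2),np.round(s["eef_pos"],1),np.round(s["force"],1),round(s["grip_width"],1),round(s["grasp_force"],1))
E
python3 - <<'E'
from h import *
S=np.array([561.0,156.7])
ctrl.gripper_to(62,20)
ctrl.move_l([*S,45],vel=120);print(ctrl.move_l([*S,15],vel=40,threshold=6)); ctrl.hold(.1);st("down")
ctrl.gripper_to(15,20); st("grip")
if sensors.read_state()["grip_width"]>25:
    ctrl.move_l([*S,60],vel=60); ctrl.hold(.2); st("up")
s=sensors.read_state();im,d=optics.grab_frame("wrist");K,Rc,o=pose("wrist",s);T=(cloud(d,K,Rc,o)-np.array(s["eef_pos"]))@np.array(s["eef_rot"])
m=(np.abs(T[...,0])<40)&(np.abs(T[...,1])<30)&(T[...,2]<15)&(T[...,2]>-60)
np.savez("pics/T.npz",T=T);print([T[v,258].round(1).tolist() for v in range(200,300,10)])
cv2.imwrite("pics/grip2.png",im[:,:,::-1])
E
```

```text
False
down 9.9 [561.4 156.8  15.4] [-0.2  0.3 -0.7] 61.9 0.0
grip 10.24 [564.4 155.2  16.6] [ 3.7 -4.   0.4] 37.0 20.1
up 11.34 [560.5 156.6  59.4] [-0.1  0.4  0. ] 31.2 21.8
[[30.4, -0.2, -23.9], [26.0, -0.2, -24.2], [21.7, -0.2, -24.9], [16.6, -0.2, -24.0], [12.0, -0.2, -24.2], [6.8, -0.2, -23.5], [2.4, -0.2, -24.6], [-3.2, -0.2, -23.6], [-7.7, -0.2, -24.7], [-12.7, -0.2, -25.1]]
```

View pics/grip2.png

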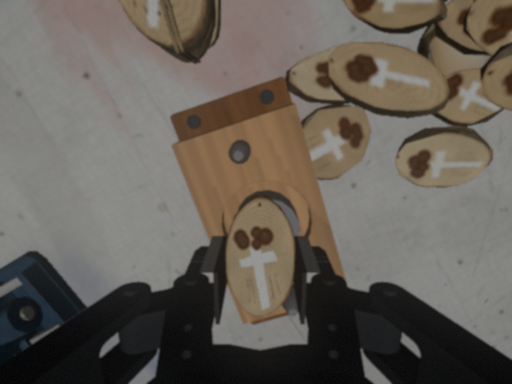

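Run:
```python
from h import *
r=R(np.radians(-30));P=[690,-10]
ctrl.move_ptp([*P,70],r); ctrl.move_l([*P,5],vel=100);print(ctrl.move_l([*P,-12],vel=30,threshold=4));ctrl.hold(.2);st("low")
ctrl.gripper_to(60);ctrl.hold(.2);st("open")
ctrl.move_l([*P,110],vel=150)
s=sensors.read_state();im,d=optics.grab_frame("wrist");K,Rc,o=pose("wrist",s);W=cloud(d,K,Rc,o)
m=(np.hypot(W[...,0]-690,W[...,1]+10)<40)&(W[...,2]>5)&(W[...,2]<60)
print(m.sum(),W[m].mean(0),np.percentile(W[m][:,2],[5,50,95]),cv2.minAreaRect(W[m][:,:2].astype(np.float32)))
# upper half, approach view (second and last measurement)
a=np.radians(29.4)
ctrl.move_ptp([519,-180,130],R(a));ctrl.hold(.2)
s=sensors.read_state();im,d=optics.grab_frame("wrist");K,Rc,o=pose("wrist",s);W=cloud(d,K,Rc,o)
cv2.imwrite("pics/w_up2.png",im[:,:,::-1])
for lo,hi in((19,29),(58,72)):
    m=((W[...,2]>lo)&(W[...,2]<hi)&(np.hypot(W[...,0]-517,W[...,1]+198)<90)).astype(np.uint8)
    m=cv2.morphologyEx(m,cv2.MORPH_OPEN,np.ones((3,3)));c,l,q,_=cv2.connectedComponentsWithStats(m);k=1+q[1:,4].argmax()
    print(cv2.minAreaRect(W[l==k][:,:2].astype(np.float32)),np.median(W[l==k][:,2]))
st("up")
```

```text
False
low 13.96 [690.2 -10.  -11.8] [-0.   1.1 -0.2] 31.2 21.8
open 14.55 [690. -10. -12.] [-1.2 -0.1 -0.6] 59.9 0.0
2154 [691.9968862   -7.99901269  11.18462213] [10.0646726  11.20460323 12.27819099] ((691.44287109375, -8.368885040283203), (59.65125274658203, 31.305770874023438), 60.658607482910156)
((517.7737426757812, -198.3711700439453), (76.363037109375, 130.7512664794922), 29.331911087036133) 23.7460046981912
((517.1663208007812, -197.67721557617188), (23.402650833129883, 65.5963134765625), 29.506046295166016) 64.46843417433934
up 17.07 [ 519.4 -179.6  129.9] [-0.7  0.6  0. ] 60.0 0.0
```

Run:
```python
from h import *
U=[517.5,-198.1];a=np.radians(29.4)
ctrl.move_l([*U,60],vel=120);print(ctrl.move_l([*U,14],vel=50,threshold=8));ctrl.hold(.1);st("down")
ctrl.gripper_to(10,90);ctrl.hold(.2);st("grip")
ctrl.move_l([*U,100],vel=70);ctrl.hold(.3);st("up")
s=sensors.read_state();im,d=optics.grab_frame("wrist");K,Rc,o=pose("wrist",s);T=(cloud(d,K,Rc,o)-np.array(s["eef_pos"]))@np.array(s["eef_rot"])
np.savez("pics/held.npz",T=T,p=im);cv2.imwrite("pics/held.png",im[:,:,::-1])
```

```text
False
down 18.99 [ 517.9 -198.3   14.5] [ 0.7  0.5 -0.5] 59.9 0.0
grip 19.61 [ 517.8 -198.3   14.4] [-0.6 -0.9  4.5] 23.2 88.4
up 21.28 [ 517.4 -198.1   99.7] [ 0.9 -0.8 -2.3] 23.3 88.1
```

View pics/held.png

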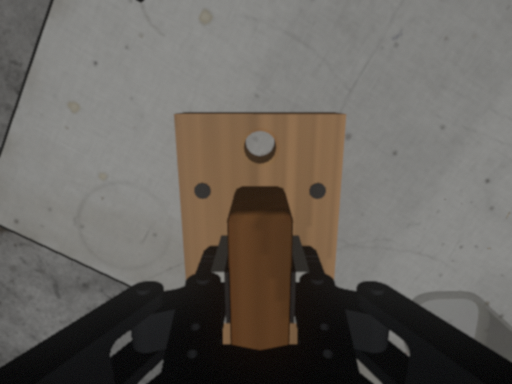

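Run:
```python
from h import *
T=np.load("pics/held.npz")["T"]
for v in(125,165,220,240):
    r=T[v,175:350]; ok=np.abs(r[:,2]-np.nanmedian(T[160:175,190:240,2]))<4; y=r[ok][:,1]; print(v,y.min().round(1),y.max().round(1),r[ok][:,0].mean().round(1),r[ok][:,2].mean().round(2))
for u in(190,230,290,330):
    c=T[100:200,u];ok=np.abs(c[:,2]-np.nanmedian(T[160:175,190:240,2]))<6;print(u,c[ok][:,0].max().round(1))
P=T[115:270,180:225].reshape(-1,3);Q=T[115:240,297:340].reshape(-1,3);A=np.vstack([P,Q]);A=A[np.abs(A[:,2]-np.nanmedian(A[:,2]))<4]
f=np.linalg.lstsq(np.c_[A[:,:2],np.ones(len(A))],A[:,2],rcond=None)[0];print(f)
```

```text
125 -37.1 38.0 60.3 -9.32
165 -37.4 38.1 42.2 -9.24
220 -37.6 37.7 15.2 -9.29
240 -37.0 38.2 4.7 -9.38
190 65.0
230 65.0
290 65.0
330 65.1
[ 5.30965870e-04  4.76261076e-04 -9.38673570e+00]
```

Run:
```python
from h import *
a=np.radians(-11.84);r=R(a);L=np.array([562.7,150.8])-0.3*r[:2,1]
ctrl.move_ptp([*L,100],r);ctrl.hold(.2);st("over")
ctrl.move_l([*L,70],vel=60);ctrl.hold(.2);st("tip")
for z in(60,52):
    hit=ctrl.move_l([*L,z],vel=25,threshold=12);st(f"{z} {hit}")
    if hit: break
```

```text
over 22.86 [562.7 149.7 100. ] [-0.2 -0.1 -2.7] 23.1 88.1
tip 23.71 [562.9 150.9  70.6] [ 0.3 -0.3 -1.6] 22.8 88.1
60 False 24.26 [562.2 150.8  59.7] [ 0.1  0.2 -1.6] 22.7 88.1
52 False 24.73 [562.2 150.8  51.7] [-0.3 -0.7 -1.3] 23.2 88.1
```

Run:
```python
from h import *
L=[*sensors.read_state()["eef_pos"][:2]]
a=np.radians(-11.84);r=R(a);L=np.array([562.7,150.8])-0.3*r[:2,1]
for z in(44,41.5,40,39,38,37):
    hit=ctrl.move_l([*L,z],vel=15,threshold=25);ctrl.hold(.3);st(f"{z} {hit}")
    if hit or sensors.read_state()["force"][2]>20: break
```

```text
44 False 25.71 [562.8 150.9  44.3] [0.2 0.1 4.8] 22.7 88.9
41.5 False 26.32 [562.9 150.9  42. ] [-0.6 -0.7  6.1] 22.9 89.0
40 False 26.88 [562.9 150.9  40.6] [-1.2 -0.4  7. ] 23.1 89.6
39 False 27.43 [562.9 150.9  40.4] [-3.1 -0.7 11.2] 23.0 89.9
38 False 27.98 [562.9 150.9  40.4] [-6.4 -0.7 16.7] 22.7 90.7
37 False 28.52 [562.9 150.9  40.3] [-8.5 -1.1 21.8] 22.8 91.4
```

Run:
```python
from h import *
im,d=optics.grab_frame("scene");a=cv2.resize(im[135:225,245:345,::-1],(400,360),interpolation=cv2.INTER_CUBIC)
s=sensors.read_state();w,d=optics.grab_frame("wrist");cv2.imwrite("pics/shut.png",np.hstack([a,cv2.resize(w[:,:,::-1],(400,360))]))
K,Rc,o=pose("wrist",s);W=cloud(d,K,Rc,o);A=W[120:230].reshape(-1,3);A=A[np.abs(A[:,2]-50)<4]
print(len(A),A[:,2].mean(),np.linalg.lstsq(np.c_[A[:,:2]-[563,151],np.ones(len(A))],A[:,2],rcond=None)[0],A[:,2].min(),A[:,2].max());st("")
```

```text
14798 49.7200261550198 [-1.09200033e-03 -3.26214305e-03  4.98582669e+01] 46.00783564662737 53.95164751847864
 28.62 [562.9 150.9  40.3] [-9.  -1.5 22.7] 23.1 91.4
```

View pics/shut.png

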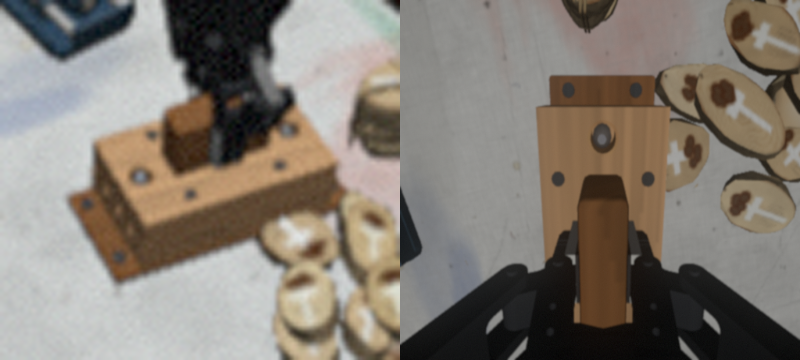

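The picture shows the halves met all round, with both dowel tips visible in their holes (left view about (140,177) and (290,130); right view (602,137)). The plate top is at z = 49.8 mm and level, and the arm is pressing with about 22 N.

```bash
python3 -c "
from plant import ctrl
print(ctrl.finish_job())"
```

```text
the job is handed in; nothing more can be done
None
```

I handed the job in with the slice lying flat on the table and the upper half on both dowels, still held pressed shut at about 22 N; the hand-in call did not report the verdict.

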